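# Set the slab frame to its length mark and close the cam lock

### The arm

A 7-joint arm with a two-finger parallel gripper is mounted at the origin on the work surface. World frame = base frame: x ahead of the robot, y to its left, z up, the work surface at z = 0. Lengths are in m, angles in rad, forces in N, time in s.
With the tool pointing down it reaches from about 0.4 to 0.9 m from the base axis. Payload 5.6 kg.
Tool frame: the origin (TCP) lies midway between the tips of the shut fingers; the grasp point (between the pads) lies ctrl.grasp_offset behind it (ctrl.grasp_offset is the distance from the TCP to the grasp point, in m); y points along the fingers, z is the direction in which the jaws open and shut, and the axes are right-handed (so a half turn about y gives the same grasp; the last joint's range is limited). The gripper opens to 92 mm and grips with 3 to 60 N. Pads are 20 mm wide; open, the fingers measure 128 mm over their backs; the gripper's body (75 mm by 189 mm) begins 69 mm behind the grasp point.
Start: joints at [-1.267, 0.468, -0.012, 1.603, 0.006, 1.071, -0.056], TCP at [0.221, 0.611, 0.215] pointing down, gripper open.
Joint ranges: [-2.53, 2.53], [-0.31, 2.02], [-1.57, 1.55], [0.28, 2.44], [-1.29, 4.43], [0.15, 1.84], [-2.92, 2.92]. Speed limits (rad/s): [2.57, 2.57, 3.14, 3.14, 3.14, 3.14, 3.14].

### API

Orientations are given as a unit quaternion [w, x, y, z].
In Python, from workcell import ctrl gives the robot as it stands.
- The arm moves only by the shell command python3 -m creep 'ROWS' [OPENING] [FORCE]. ROWS is JSON, a list that holds one entry, the list of rows, each a list of 4 numbers: the shift along the tool's x, y, z in cm, then the turn about the tool's y in rad. A call has 1 to 5 rows; each row shifts and turns the commanded pose from where the row before left it, along the tool's axes as they then stand; what a row does not reach is not made up. A row lasts 1/10 s, in which the tool goes at most 50 mm and 8.59 degrees, less where a joint would pass 70% of its speed; a pose out of reach is approached as far as the arm can. A call with a gripper value outside its range is refused whole. OPENING is the finger opening in cm, from 0 to 9.19, set as the call begins (- or left out, the last holds). The fingers move at their own pace and stop on an object; FORCE is the grip in N (left out, the last holds). Time passes only in rows, so rows that do not move let the fingers close. It gives the time, the measured TCP pose, the force and the opening at its end, in the units of the state.
- ctrl.get_state(): the state, without advancing time (a new reading comes with each control period).
- ctrl.capture(name): name is "side" or "top"; returns a dict with "img" (384x512x3 uint8, red, green, blue), "intrinsics" (3x3 intrinsics, pixels), "k1" (the pictures are not rectified: a ray, as slopes to the right and down, at radius r is drawn at 1 + k1 r^2 times it, then the intrinsics apply), "R" (3x3) and "t" (3): a world point X has camera coordinates R X + t. Camera axes: x right, y down, z forward; pixel columns grow to the right and rows downward; lengths in m; the calibration is good to about 2 mm. A picture is of the moment at which its call begins. There is no depth.
- ctrl.sign_off(): hands the job in, once; it reports no verdict.
Trained networks look in the newest picture that a camera, given by its name, has taken for a name from the list of things; names that differ only in an ending like _2 or _b are one class to them, and where a whole thing is asked for, a point or a joint stands for the part that bears it (a point fixed in the world has none). Each returns a list of dicts, best first, with "conf" (0 to 1); they miss things now and then, are a little off and sometimes report something else, mostly with a low value. They report only what shows in the picture. A call takes as long as a camera call.
- ctrl.cut_out(name, camera): "region" (384x512 bool, what is visible of it) and "box" ([left, top, right, bottom] as shares, 0 to 1, of the picture: columns of its width, rows of its height, round what is visible of it).
- ctrl.landmark_of(name, camera): "at" ([column, row] as shares, 0 to 1, of the picture: columns of its width, rows of its height: a listed point, or the origin of a listed thing).
The state is a dict: "t": time; "joints": joint angles; "joint_velocities": joint speeds; "joint_efforts": joint torques, N m; "tcp_pos": TCP position; "ee_rot": TCP orientation; "wrist_force": force on the tool from outside, world axes, zero at the start; "wrist_torque": the same for the moment, N m; "width": finger opening in m.
Only numpy, scipy, OpenCV 4.12 (cv2) and the standard library are available. Lean on these libraries where they do the work, as an engineer would, in place of code of your own. Each camera call takes 0.05 s, during which the arm holds its last target.

### The job

Take the dark grip block on the slab frame's sliding bar and pull the bar out against its spring until its pointer lines up with the upright length mark beside the rail. Only then, holding the bar at the mark, slide the grip sideways along the bar so that it pushes the steel cam lever fully home against its housing. Finish still gripping the block, with the bar at the mark and the lever closed (let go and the spring pulls the bar back), and leave the utensils round about where they are.

Things in the scene. Friction and masses are not known exactly. Their poses are not given: they have to be found in the camera images.
- frame: Stainless slab frame fixed to the table: base plate 260 x 260 x 6 mm, two rails along its x (tops 25 mm above the table), end wall 40 mm high at its far (+x) end. Origin: centre of the plate's underside, on the table. The bar is pulled out along the frame's -x (towards the robot); grip and lever slide along its +y. z is up.
- bar (a joint): How far the sliding bar is pulled out along the frame's -x, m: 0 at rest, stop at 0.14. An aluminium beam across the rails, along the frame's y: 20 mm wide, 262 mm long, top 45 mm above the table; it cannot lift or turn. A spring draws it back to 0 (3 N at 0, 5.5 N at 0.14) whenever it is let go, even with the lever closed.
- bar_pointer (a point): Tip of the small pointer on the right (-y) end of the bar, on the bar's centre line, 45 mm above the table. It moves with the bar.
- mark_line (a point): Length mark: middle of the top edge of an upright steel fin, 3 mm thick, 24 mm long along the frame's y, 46 mm high, fixed outside the right rail beyond the pointer's tip. The bar is at the mark when the pointer has the same place as this point along the frame's x; at the start the mark lies 50 to 120 mm from it along -x.
- grip: Dark upright block standing on the bar, 30 mm along the frame's x, 24 mm along y, 40 mm high (46 to 86 mm above the table). Origin: its centre. Grasp from above on the faces that look along x; the beam below is narrower. It slides easily (under 1 N) 80 mm along the bar towards the frame's +y, starting in the first 20 mm, else moves with the bar.
- cam_lever (a joint): How far the cam lever is slid, m: 0 open (at the start), 0.030 closed, at its stop against the dark housing on the left half of the bar. It moves along the frame's +y, needs about 3 N and stays where it is left.
- lever_tab (a point): Centre of the cam lever's upright steel tab: a plate 60 mm along the frame's x, 8 mm thick along y, 34 mm high (47 to 81 mm above the table), riding on the bar on the +y side of the grip, 25 to 46 mm clear of it at the start. The grip block, or the fingers holding it, pushes it when slid along +y.
- cutter: Bystander, not to be disturbed: ring cutter, 42 mm across and 28 mm high, standing inside the frame between the bar and the end wall. Origin: its underside.
- spatula: Bystander, not to be disturbed: spatula lying left of the frame. Origin: its underside.
- thermometer: Bystander, not to be disturbed: white probe thermometer, 30 mm wide and 16 mm high, lying right of the frame. Origin: its underside.
- bowl: Bystander, not to be disturbed: steel bowl, 150 mm across and 70 mm high, left on the table. Origin: its underside.
- jar: Bystander, not to be disturbed: amber glass jar, 70 mm across and 100 mm high, right on the table. Origin: its underside.
- cup: Bystander, not to be disturbed: white cup, 72 mm across and 75 mm high, right on the table. Origin: its underside.
- mould: Bystander, not to be disturbed: clear bar mould, 150 x 110 x 24 mm, left on the table. Origin: its underside.

How it is judged:
By the outcome, as a careful person would: the job done as asked, in the order asked, and still so for the second after the job is handed in, while the arm keeps its last pose, push and grip.
It also fails if it takes over 40 s, if anything falls off the work surface, if the arm or the gripper's body presses on something with over 40 N, if the wrist force passes 120 N, or if a joint passes its speed limit or range.

## Working session

There is one attempt and no reset: what is moved stays moved. The work goes in short steps, Python scripts to look and compute and a shell command to move; the robot and the scene stay as the last step left them, time stands still between calls to the robot, and variables do not carry over. Pictures are saved under pics/ and viewed, and the job is handed in when it is done.

```bash
mkdir -p pics; ls
cat > h.py <<'E'
import numpy as np, cv2
from workcell import ctrl
def save(c,n): cv2.imwrite('pics/'+n+'.png', c['img'][:,:,::-1])
def ray(c,u,v):
    K=np.array(c['intrinsics']);k=c['k1']
    d=np.array([(u-K[0,2])/K[0,0],(v-K[1,2])/K[1,1]]);s=d.copy()
    for _ in range(30): s=d/(1+k*(s@s))
    R=np.array(c['R']);t=np.array(c['t'])
    return -R.T@t, R.T@np.array([s[0],s[1],1])
def onz(c,u,v,z):
    o,d=ray(c,u,v); return o+d*(z-o[2])/d[2]
def proj(c,X):
    p=np.array(c['R'])@X+np.array(c['t']); s=p[:2]/p[2]; s=s*(1+c['k1']*(s@s))
    K=np.array(c['intrinsics']); return K[0,0]*s[0]+K[0,2],K[1,1]*s[1]+K[1,2]
E
python3 - <<'E'
from h import *
H=dict(frame=0,bar_pointer=.045,mark_line=.046,grip=.066,lever_tab=.064,cutter=0,spatula=0,thermometer=0,bowl=0,jar=0,cup=0,mould=0)
for n in('top','side'):
    c=ctrl.capture(n);save(c,n+'0')
    for k,z in H.items():
        for d in ctrl.landmark_of(k,n)[:2]:
            u,v=d['at'][0]*512,d['at'][1]*384
            print(n,k,round(d['conf'],2),round(u,1),round(v,1),onz(c,u,v,z).round(4))
s=ctrl.get_state();print({k:np.round(v,3) for k,v in s.items()},ctrl.grasp_offset)
E
```

```text
pics
top frame 0.56 253.2 183.4 [0.5498 0.0006 0.    ]
top bar_pointer 0.9 292.9 167.2 [ 0.6072 -0.1496  0.045 ]
top mark_line 0.42 374.2 159.1 [ 0.6365 -0.4544  0.046 ]
top grip 0.61 271.6 170.2 [ 0.5939 -0.0687  0.066 ]
top grip 0.41 244.8 158.8 [0.6367 0.0307 0.066 ]
top cutter 0.47 243.0 157.9 [0.6491 0.0399 0.    ]
top spatula 0.9 203.6 196.3 [0.5004 0.192  0.    ]
top thermometer 0.48 309.1 184.0 [ 0.5468 -0.2154  0.    ]
top bowl 0.69 137.7 170.3 [0.6017 0.4468 0.    ]
top jar 0.55 370.5 207.4 [ 0.456  -0.4502  0.    ]
top cup 0.78 375.6 160.6 [ 0.6368 -0.4728  0.    ]
top mould 0.83 137.6 231.6 [0.3657 0.4442 0.    ]
side frame 0.83 271.1 209.0 [ 0.556  -0.0109  0.    ]
side bar_pointer 0.65 226.9 178.9 [0.4709 0.1369 0.045 ]
side bar_pointer 0.61 308.4 218.6 [ 0.6029 -0.1506  0.045 ]
side mark_line 0.52 272.1 228.2 [ 0.4916 -0.1492  0.046 ]
side grip 0.59 290.8 197.0 [ 0.5929 -0.0628  0.066 ]
side lever_tab 0.5 289.6 187.7 [ 0.6141 -0.0148  0.064 ]
side cutter 0.46 286.5 190.1 [0.6468 0.0632 0.    ]
side cutter 0.2 271.6 227.9 [ 0.5173 -0.095   0.    ]
side spatula 0.76 228.
[... 223 characters left out ...]
 0.0143 0.    ]
side jar 0.6 311.9 328.7 [ 0.4423 -0.4569  0.    ]
side cup 0.92 394.5 303.7 [ 0.6563 -0.4771  0.    ]
side mould 0.89 177.2 157.0 [0.3826 0.4225 0.    ]
{'t': np.float64(1.3), 'joints': array([-1.267,  0.467, -0.012,  1.603,  0.006,  1.071, -0.056]), 'joint_velocities': array([-0.001, -0.   ,  0.001, -0.001, -0.   , -0.   , -0.001]), 'joint_efforts': array([ 0.0000e+00, -5.2041e+01, -1.2000e-02, -2.4406e+01, -5.7000e-02,
        1.1000e-02,  0.0000e+00]), 'tcp_pos': array([0.221, 0.611, 0.215]), 'ee_rot': array([ 0.697, -0.696,  0.122, -0.122]), 'wrist_force': array([-0.439,  0.146, -0.012]), 'wrist_torque': array([ 0.002, -0.035, -0.016]), 'width': np.float64(0.092)} 0.0187
```

Run:
```python
import cv2
for n,(x0,y0,x1,y1) in dict(top=(190,130,330,230),side=(190,140,340,260)).items():
    i=cv2.imread(f'pics/{n}0.png')[y0:y1,x0:x1]
    cv2.imwrite(f'pics/{n}0z.png',cv2.resize(i,None,fx=5,fy=5,interpolation=cv2.INTER_CUBIC))
```

```text
(no output)
```

View pics/top0z.png

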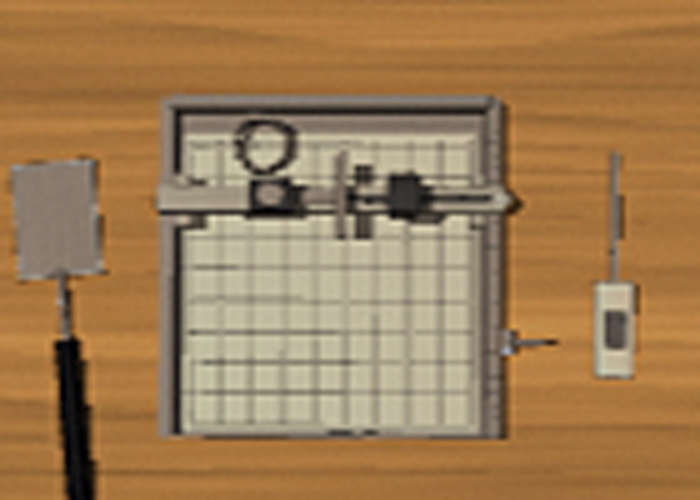

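View pics/side0z.png

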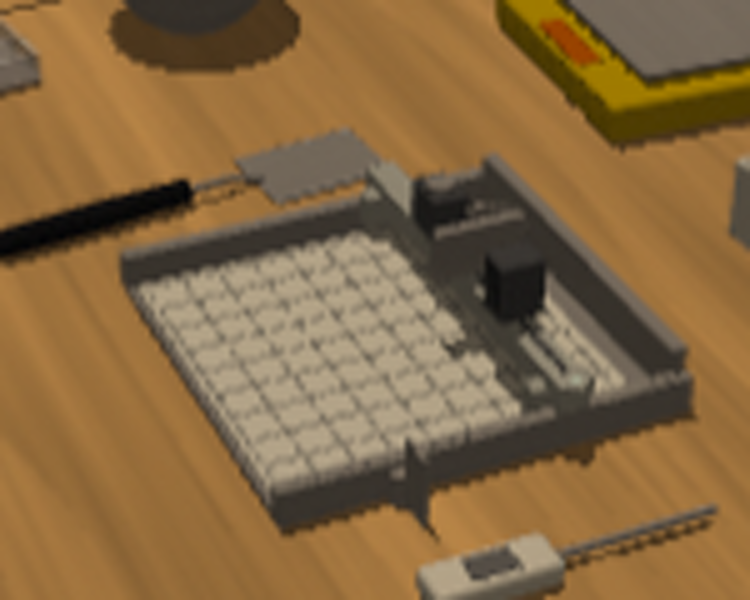

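View pics/side0.png

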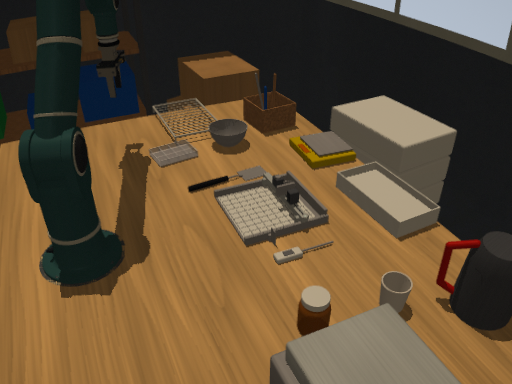

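```bash
cat > fit.py <<'E'
from h import *
from scipy.optimize import least_squares
ct=ctrl.capture('top');cs=ctrl.capture('side')
def T(u,v): return 190+(u+.5)/5-.5,130+(v+.5)/5-.5
def S(u,v): return 190+(u+.5)/5-.5,140+(v+.5)/5-.5
h=.13
P=[(ct,T(160,437),(-h,h,.025)),(ct,T(507,437),(-h,-h,.025)),(ct,T(163,97),(h,h,.04)),(ct,T(503,97),(h,-h,.04)),
(cs,S(283,530),(-h,-h,0)),(cs,S(270,492),(-h,-h,.025)),(cs,S(122,253),(-h,h,.025)),(cs,S(490,158),(h,h,.04)),(cs,S(686,352),(h,-h,.04)),(cs,S(690,415),(h,-h,0))]
def f(p):
    c,s=np.cos(p[2]),np.sin(p[2]);r=[]
    for cam,uv,X in P:
        W=np.array([p[0]+c*X[0]-s*X[1],p[1]+s*X[0]+c*X[1],X[2]])
        r+=list(np.array(proj(cam,W))-uv)
    return r
r=least_squares(f,[.55,0,0],loss='soft_l1');print(r.x);print(np.round(f(r.x),1).reshape(-1,2).tolist())
p=r.x;c,s=np.cos(p[2]),np.sin(p[2])
def fr(X): d=np.array(X[:2])-p[:2]; return np.round([c*d[0]+s*d[1],-s*d[0]+c*d[1]],4)
def both(a,b):
    o1,d1=ray(*[ct,*a]);o2,d2=ray(cs,*b)
    k=np.linalg.lstsq(np.stack([d1,-d2],1),o2-o1,rcond=None)[0]
    return (o1+k[0]*d1+o2+k[1]*d2)/2, np.linalg.norm(o1+k[0]*d1-o2-k[1]*d2)
for n,a,z in [('pointer',T(519,203),.045),('barleft',T(158,197),.045),('grip',T(405,194),.086),('mark bright',T(512,342),.046),('tab',T(342,195),.081)]:
    X=onz(ct,*a,z);print('top',n,X.round(4),fr(X))
for n,a,z in [('pointer',S(590,380),.045),('markL',S(408,438),.046),('grip top',S(515,252),.086)]:
    X=onz(cs,*a,z);print('side',n,X.round(4),fr(X))
print(-np.array(ct['R']).T@ct['t'],-np.array(cs['R']).T@cs['t'])
E
python3 fit.py
```

```text
[ 0.54831264 -0.00905795 -0.00661594]
[[-0.4, 0.4], [-1.2, 0.7], [-0.8, -0.4], [-0.1, -0.1], [-0.9, 0.6], [1.5, 1.0], [-0.6, 0.0], [0.2, -2.0], [2.2, 1.6], [0.1, 0.1]]
top pointer [ 0.5959 -0.1513  0.045 ] [ 0.0485 -0.1419]
top barleft [0.6012 0.1202 0.045 ] [0.052  0.1296]
top grip [ 0.5984 -0.0644  0.086 ] [ 0.0504 -0.055 ]
top mark bright [ 0.4913 -0.1452  0.046 ] [-0.0561 -0.1366]
top tab [ 0.5983 -0.0183  0.081 ] [ 0.0501 -0.0089]
side pointer [ 0.6079 -0.1374  0.045 ] [ 0.0604 -0.1279]
side markL [ 0.4913 -0.1443  0.046 ] [-0.0561 -0.1356]
side grip top [ 0.5997 -0.059   0.086 ] [ 0.0517 -0.0496]
[ 0.43630251 -0.02074575  1.55638372] [ 0.07306981 -0.98169329  0.77763674]
```

```bash
cat > need.py <<'E'
from h import *
import sys
from scipy.spatial.transform import Rotation as R
def need(tx,ty,tz,yaw=-0.012):
    s=ctrl.get_state();q=s['ee_rot'];r=R.from_quat([q[1],q[2],q[3],q[0]]).as_matrix()
    print('t',s['t'],'tcp',np.round(s['tcp_pos'],4),'F',np.round(s['wrist_force'],1),'w',round(s['width'],4))
    print(r.round(3).tolist())
    x=np.array([np.cos(yaw),np.sin(yaw),0]); best=[]
    for sg in(1,-1):
        z=r[:,2];w=sg*x; best.append(round(float(np.arctan2(r[:,1]@np.cross(z,w),z@w)),4))
    d=np.array([tx,ty,tz])-s['tcp_pos']
    print('turn options',best,'shift cm tool axes',(r.T@d*100).round(2),'world',d.round(4), 'joint7',s['joints'][6])
if __name__=='__main__': need(*map(float,sys.argv[1:]))
E
python3 need.py .597 -.064 .2
```

```text
t 1.4 tcp [0.221  0.6113 0.2146] F [-0.4 -0.3  0.7] w 0.0918
[[0.94, 0.0, 0.34], [-0.34, 0.0, 0.94], [0.0, -1.0, 0.0]]
turn options [1.236, -1.9056] shift cm tool axes [ 58.32   1.46 -50.73] world [ 0.376  -0.6753 -0.0146] joint7 -0.05626664416011631
```

```bash
R='';
python3 -m creep '[[[4.8,0,0,0.073],[4.8,0,0,0.073],[4.8,0,0,0.073],[4.8,0,0,0.073],[4.8,0,0,0.073]]]' 9.1 20; python3 need.py .597 -.064 .2
```

```text
t: 1.9
tcp_pos: [0.4329, 0.4974, 0.2147]
ee_rot: [0.663, -0.662, 0.247, -0.247]
wrist_force: [-0.1, -0.4, 0.9]
width: 0.0909
t 1.9 tcp [0.4329 0.4974 0.2147] F [-0.1 -0.4  0.9] w 0.0909
[[0.755, 0.0, 0.655], [-0.655, 0.0, 0.755], [0.0, -1.0, 0.001]]
turn options [0.8681, -2.2735] shift cm tool axes [ 49.19   1.45 -31.66] world [ 0.1641 -0.5614 -0.0147] joint7 0.002894331337336653
```

```bash
python3 -m creep '[[[4.8,0,-0.5,0.075],[4.8,0,-0.5,0.075],[4.8,0,-0.5,0.075],[4.8,0,-0.5,0.075],[4.8,0,-0.5,0.075]]]'
python3 -m creep '[[[4.8,0,-0.5,0.075],[4.8,0,-0.5,0.075],[4.8,0,-0.5,0.075],[4.8,0,-0.5,0.075],[4.8,0,-0.5,0.075]]]'; python3 need.py .597 -.064 .15
```

```text
t: 2.4
tcp_pos: [0.5689, 0.2994, 0.2147]
ee_rot: [0.605, -0.605, 0.366, -0.367]
wrist_force: [0.3, 0.6, -0.5]
width: 0.0906
t: 2.9
tcp_pos: [0.6229, 0.0655, 0.2147]
ee_rot: [0.526, -0.526, 0.473, -0.473]
wrist_force: [0.6, -0.0, -0.1]
width: 0.0912
t 2.9 tcp [0.6229 0.0655 0.2147] F [ 0.6 -0.  -0.1] w 0.0912
[[0.106, 0.001, 0.994], [-0.994, 0.0, 0.106], [0.0, -1.0, 0.001]]
turn options [0.1179, -3.0237] shift cm tool axes [12.6   6.47 -3.95] world [-0.0259 -0.1295 -0.0647] joint7 0.11087766428850288
```

```bash
python3 -m creep '[[[4.1,1,-1,0.06],[4.1,2,-1,0.058],[4.0,2.0,-1.3,0],[0,1.4,0,0],[0,0,0,0]]]'; python3 need.py .597 -.064 .10
python3 - <<'E'
from h import *
H=dict(bar_pointer=.045,mark_line=.046,grip=.066,lever_tab=.064)
for n in('top','side'):
    c=ctrl.capture(n);save(c,n+'1')
    for k,z in H.items():
        for d in ctrl.landmark_of(k,n)[:2]:
            u,v=d['at'][0]*512,d['at'][1]*384
            print(n,k,round(d['conf'],2),round(u,1),round(v,1),onz(c,u,v,z).round(4))
    x0,y0,x1,y1=dict(top=(190,130,330,230),side=(190,140,340,260))[n]
    i=cv2.imread(f'pics/{n}1.png')[y0:y1,x0:x1]
    cv2.imwrite(f'pics/{n}1z.png',cv2.resize(i,None,fx=5,fy=5,interpolation=cv2.INTER_CUBIC))
E
```

```text
t: 3.4
tcp_pos: [0.5942, -0.0565, 0.1489]
ee_rot: [0.496, -0.498, 0.504, -0.502]
wrist_force: [0.2, 0.6, -0.4]
width: 0.0908
t 3.4 tcp [ 0.5942 -0.0565  0.1489] F [ 0.2  0.6 -0.4] w 0.0908
[[-0.011, -0.003, 1.0], [-1.0, 0.0, -0.011], [-0.0, -1.0, -0.003]]
turn options [0.0007, -3.1409] shift cm tool axes [0.75 4.89 0.3 ] world [ 0.0028 -0.0075 -0.0489] joint7 0.24038001866523787
side bar_pointer 0.55 310.6 219.0 [ 0.6076 -0.1546  0.045 ]
side mark_line 0.56 272.2 229.5 [ 0.4894 -0.1544  0.046 ]
side grip 0.75 292.5 198.8 [ 0.593 -0.073  0.066]
side lever_tab 0.75 288.8 188.0 [ 0.6112 -0.0154  0.064 ]
```

View pics/side1z.png

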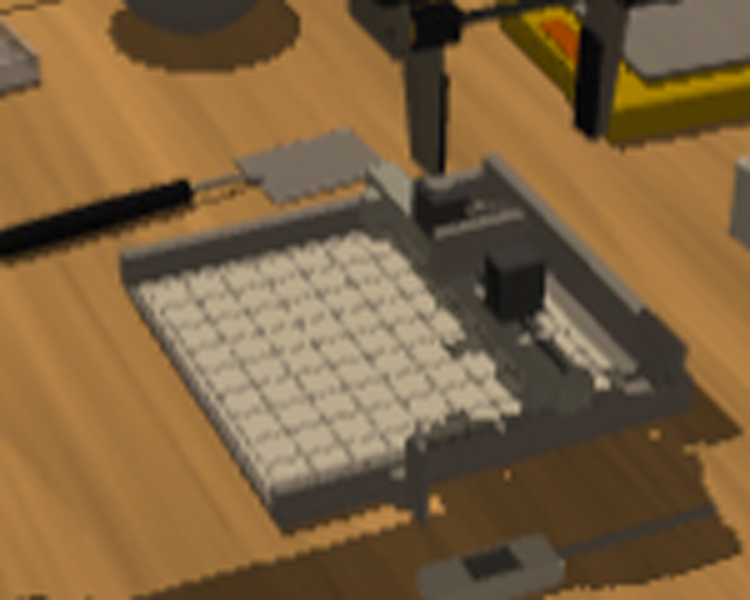

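View pics/top1z.png

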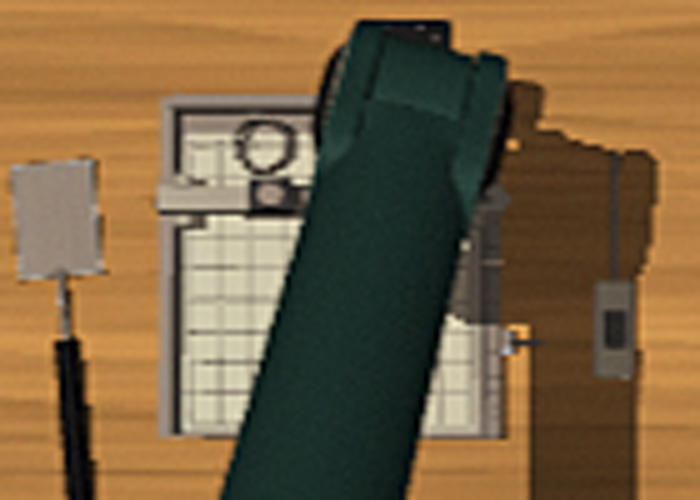

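```bash
python3 -m creep '[[[0.75,2.5,0.1,0],[0,2.5,0.1,0],[0,2.5,0.1,0],[0,1.5,0.1,0],[0,0.9,0,0]]]'; python3 need.py .597 -.064 .05
```

```text
t: 4.4
tcp_pos: [0.5993, -0.0632, 0.0504]
ee_rot: [0.497, -0.498, 0.503, -0.502]
wrist_force: [-0.5, 0.1, 0.1]
width: 0.0909
t 4.4 tcp [ 0.5993 -0.0632  0.0504] F [-0.5  0.1  0.1] w 0.0909
[[-0.009, -0.001, 1.0], [-1.0, -0.0, -0.009], [0.0, -1.0, -0.001]]
turn options [0.0031, -3.1385] shift cm tool axes [ 0.08  0.04 -0.23] world [-0.0023 -0.0008 -0.0004] joint7 0.3135559759130924
```

Check from the side before closing.

```bash
cat > look.py <<'E'
from h import *
import sys
a=sys.argv[1]; cams=sys.argv[2:] or ['side']
H=dict(bar_pointer=.045,mark_line=.046,grip=.066,lever_tab=.064)
for n in cams:
    c=ctrl.capture(n);save(c,n+a)
    for k,z in H.items():
        for d in ctrl.landmark_of(k,n)[:1]:
            u,v=d['at'][0]*512,d['at'][1]*384
            print(n,k,round(d['conf'],2),round(u,1),round(v,1),onz(c,u,v,z).round(4))
    x0,y0,x1,y1=dict(top=(270,150,330,210),side=(240,150,340,250))[n]
    i=cv2.imread(f'pics/{n}{a}.png')[y0:y1,x0:x1]
    f=600/(y1-y0)
    cv2.imwrite(f'pics/{n}{a}z.png',cv2.resize(i,None,fx=f,fy=f,interpolation=cv2.INTER_CUBIC))
E
python3 look.py 2 side
```

```text
side bar_pointer 0.92 308.2 218.6 [ 0.6025 -0.1504  0.045 ]
side mark_line 0.45 271.9 228.0 [ 0.4916 -0.1483  0.046 ]
side grip 0.45 291.8 195.8 [ 0.5983 -0.0585  0.066 ]
side lever_tab 0.64 312.9 325.9 [ 0.4173 -0.4946  0.064 ]
```

View pics/side2z.png

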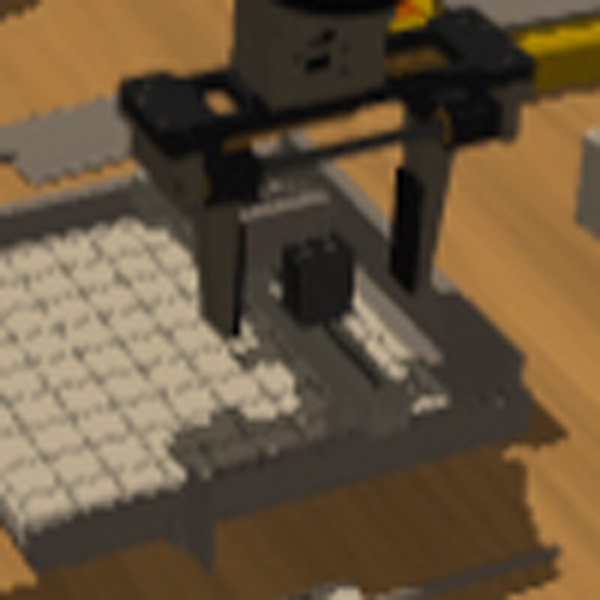

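The grip block (zoom 317,285) stands between the finger tips (222,335 and 405,290), so I can close.

```bash
python3 -m creep '[[[0,0,0,0],[0,0,0,0],[0,0,0,0],[0,0,0,0],[0,0,0,0]]]' 2 35; python3 -m creep '[[[0,0,0,0],[0,0,0,0]]]'; python3 need.py .597 -.064 .05; python3 look.py 3 side
```

```text
t: 5.15
tcp_pos: [0.5996, -0.0633, 0.0517]
ee_rot: [-0.498, 0.498, -0.502, 0.502]
wrist_force: [-0.3, 0.1, -0.8]
width: 0.0531
t: 5.35
tcp_pos: [0.5996, -0.0633, 0.0516]
ee_rot: [0.498, -0.498, 0.502, -0.502]
wrist_force: [0.2, 0.5, 0.2]
width: 0.037
t 5.35 tcp [ 0.5996 -0.0633  0.0516] F [0.2 0.5 0.2] w 0.037
[[-0.009, -0.0, 1.0], [-1.0, -0.0, -0.009], [0.0, -1.0, -0.0]]
turn options [0.0029, -3.1387] shift cm tool axes [ 0.07  0.16 -0.26] world [-0.0026 -0.0007 -0.0016] joint7 0.3133681994873781
side bar_pointer 0.8 307.1 216.7 [ 0.604  -0.1413  0.045 ]
side mark_line 0.62 271.0 226.0 [ 0.4931 -0.1392  0.046 ]
side grip 0.56 313.4 324.7 [ 0.4188 -0.4937  0.066 ]
side lever_tab 0.39 288.6 189.7 [ 0.6064 -0.0233  0.064 ]
```

View pics/side3z.png

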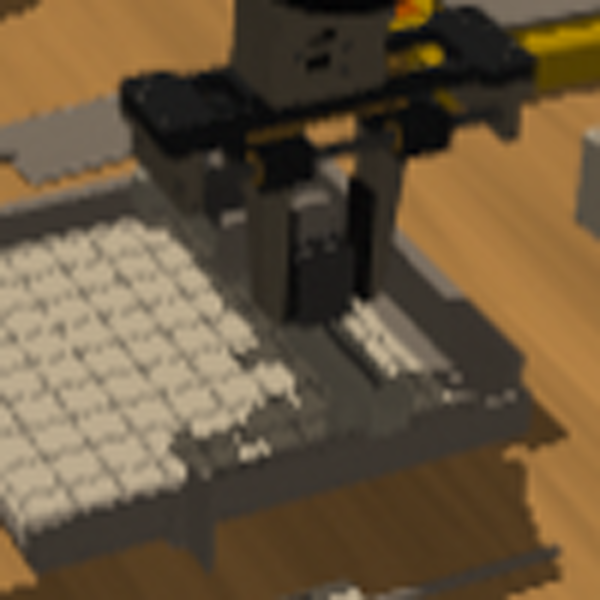

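```bash
python3 -m creep '[[[0,0,0,0],[0,0,0,0],[0,0,0,0],[0,0,0,0],[0,0,0,0]]]';  python3 need.py .597 -.064 .05; python3 look.py 4 side top
```

```text
t: 6.1
tcp_pos: [0.5993, -0.0633, 0.0515]
ee_rot: [0.498, -0.498, 0.502, -0.502]
wrist_force: [-3.1, 0.6, 2.5]
width: 0.0295
t 6.1 tcp [ 0.5993 -0.0633  0.0515] F [-3.1  0.6  2.5] w 0.0295
[[-0.009, -0.001, 1.0], [-1.0, 0.0, -0.009], [-0.0, -1.0, -0.001]]
turn options [0.0029, -3.1387] shift cm tool axes [ 0.07  0.15 -0.23] world [-0.0023 -0.0007 -0.0015] joint7 0.3133809809727336
side bar_pointer 0.56 306.5 218.8 [ 0.5976 -0.1492  0.045 ]
side mark_line 0.63 271.0 226.5 [ 0.4922 -0.1412  0.046 ]
side grip 0.62 290.0 198.2 [ 0.5878 -0.0673  0.066 ]
side lever_tab 0.61 271.1 229.6 [ 0.4764 -0.1739  0.064 ]
top bar_pointer 0.65 292.2 168.8 [ 0.6011 -0.1468  0.045 ]
```

View pics/side4z.png

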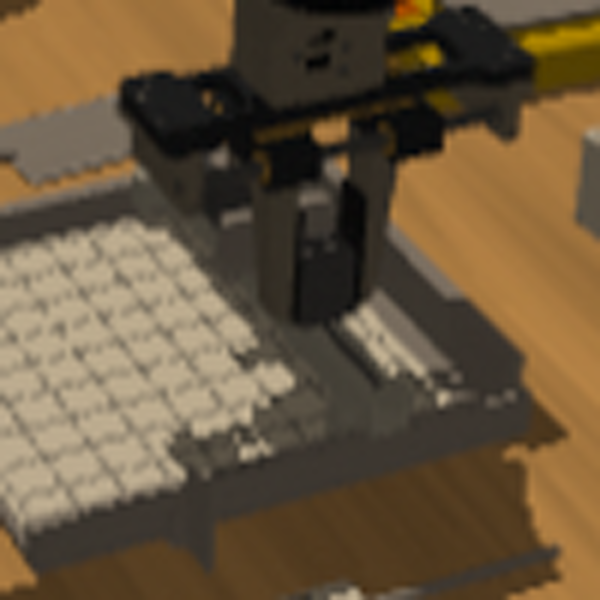

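View pics/top4z.png

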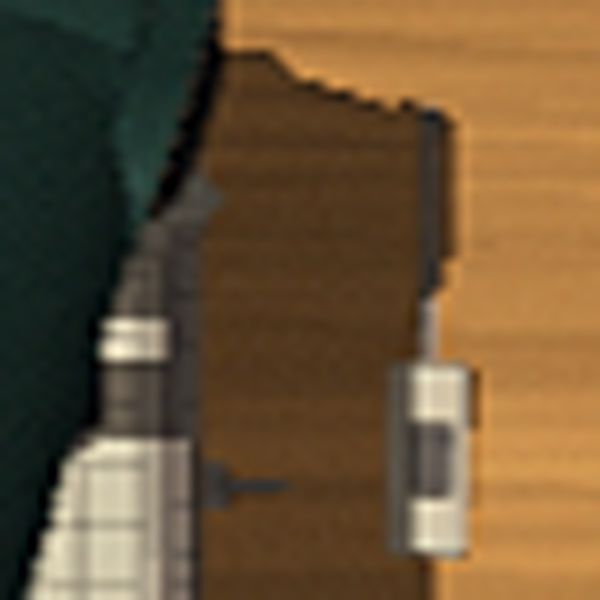

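Gripped at 29.5 mm opening. Top zoom: pointer tip at (210,198) and fin at about (255,487), so the pull is about 105 mm. I'll pull 95 mm first and then measure.

```bash
python3 -m creep '[[[0,0,-1.5,0],[0,0,-2,0],[0,0,-2,0],[0,0,-2,0],[0,0,-2,0]]]'; python3 -m creep '[[[0,0,0,0],[0,0,0,0]]]';  python3 need.py .597 -.064 .05; python3 look.py 5 side top
```

```text
t: 7.1
tcp_pos: [0.5076, -0.0627, 0.0516]
ee_rot: [-0.499, 0.496, -0.5, 0.505]
wrist_force: [6.5, 0.3, -10.2]
width: 0.0295
t: 7.3
tcp_pos: [0.5068, -0.0625, 0.0516]
ee_rot: [-0.499, 0.497, -0.501, 0.503]
wrist_force: [5.3, -0.2, -9.9]
width: 0.0299
t 7.3 tcp [ 0.5068 -0.0625  0.0516] F [ 5.3 -0.2 -9.9] w 0.0299
[[-0.009, 0.004, 1.0], [-1.0, -0.001, -0.009], [0.001, -1.0, 0.004]]
turn options [0.0031, -3.1385] shift cm tool axes [0.07 0.19 9.02] world [ 0.0902 -0.0015 -0.0016] joint7 0.3307064512082208
side bar_pointer 0.9 278.6 228.2 [ 0.5081 -0.1552  0.045 ]
side mark_line 0.55 274.2 227.8 [ 0.4975 -0.1498  0.046 ]
side grip 0.63 265.3 201.0 [ 0.5169 -0.0513  0.066 ]
side lever_tab 0.55 258.1 195.5 [ 0.5108 -0.0147  0.064 ]
top grip 0.75 370.5 208.2 [ 0.4522 -0.4319  0.066 ]
```

View pics/side5z.png

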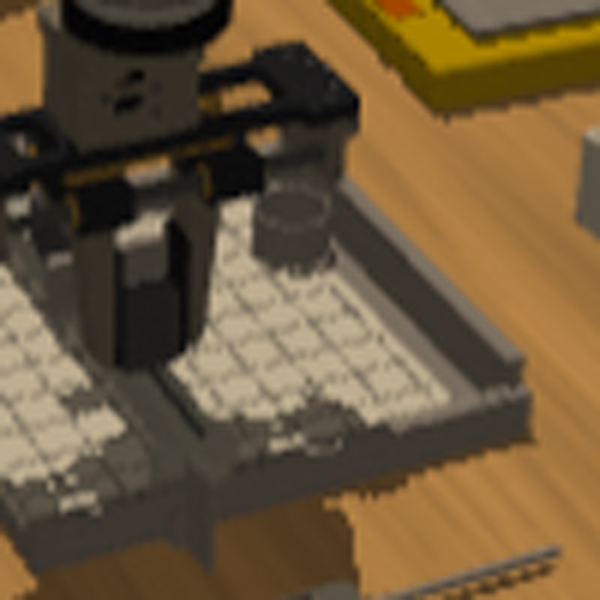

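View pics/top5z.png

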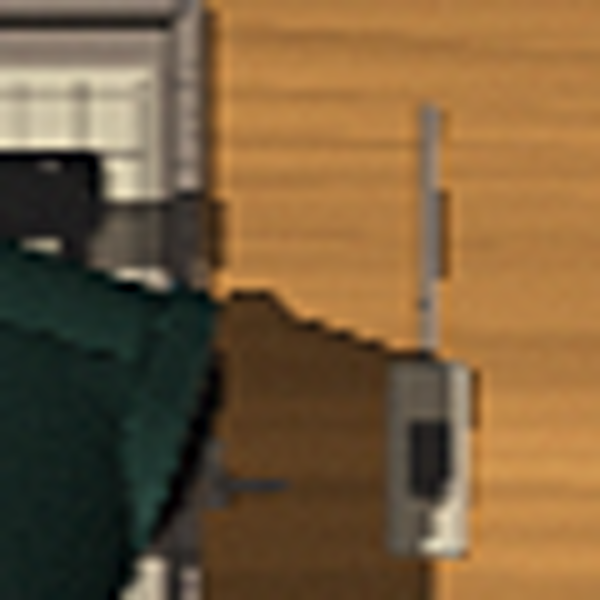

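Run:
```python
import cv2,numpy as np
o=[]
for n in ('top0','top4','top5'):
    i=cv2.imread(f'pics/{n}.png')[158:208,280:305].astype(float)
    if n!='top0': i=np.clip(i*2.2,0,255)
    o.append(cv2.resize(i.astype(np.uint8),None,fx=10,fy=11,interpolation=cv2.INTER_NEAREST))
cv2.imwrite('pics/cmp.png',np.hstack(o))
o=[]
for n in ('side0','side4','side5'):
    i=cv2.imread(f'pics/{n}.png')[205:255,262:320].astype(float)
    if n!='side0': i=np.clip(i*1.8,0,255)
    o.append(cv2.resize(i.astype(np.uint8),None,fx=4.5,fy=9,interpolation=cv2.INTER_NEAREST))
cv2.imwrite('pics/cmps.png',np.hstack(o))
```

```text
(no output)
```

View pics/cmp.png

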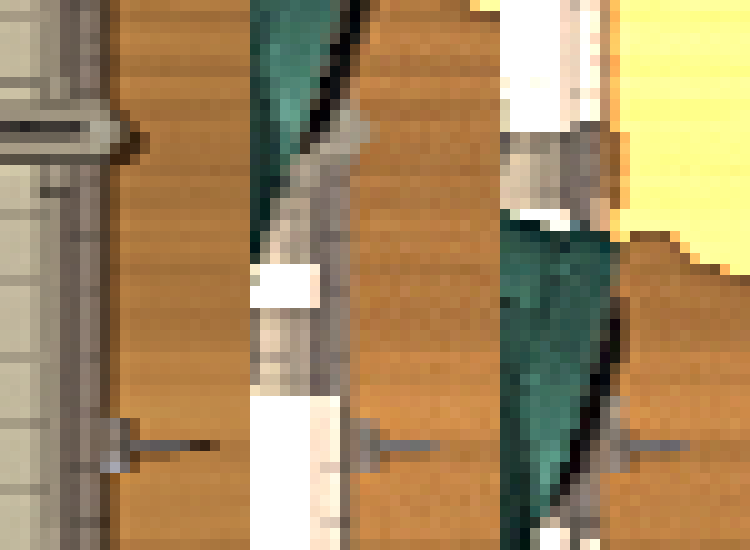

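View pics/cmps.png

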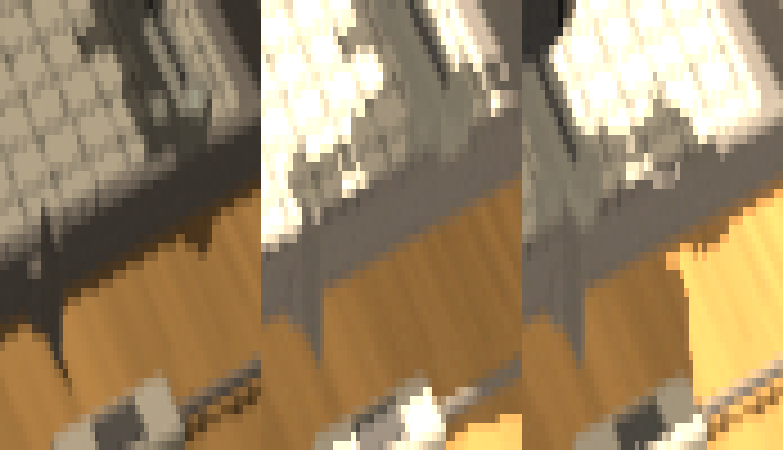

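Run:
```python
from h import *
i=cv2.imread('pics/top0.png').astype(int).sum(2)//3
print(i[163:176,270:296]);print(i[193:203,288:304])
i=cv2.imread('pics/top4.png').astype(int).sum(2)//3
print(i[163:176,286:296]);print(i[193:203,288:304])
c=ctrl.capture('top')
for r in (169,169.4):
  for m in (197.7,198):
    print(r,m,onz(c,292,r,.045)-onz(c,296,m,.046))
```

```text
[[185 171 165 184 182 180 179 157 148 180 179 178 181 160 134 135  90  89
  117  94  59  71 117 116 112 115]
 [141 107  92 161 182 181 178 157 149 181 179 178 179 159 132 136  93  90
  127 110  58  74 114 110 111 109]
 [ 34  34  37  38  93 131 128 112 108 128 123 122 128 115 115 148 123  93
  123 109  62  86 133 125 126 124]
 [ 45  45  46  38 130 198 191 166 156 187 186 187 186 155 114 147 120  85
   99  92  63  80 126 124 120 122]
 [ 48  49  51  40  42  49  81 124 115 122 141 142 141 127 107 108 106 114
  133 132  96  71 114 113 111 110]
 [ 53  51  52  44  45  52 103 151 146 142 141 140 142 142 146 146 144 144
  144 147 130  67  70 113 111 107]
 [ 53  51  51  42  20  20  27  50  57  55  56  50  33  46  58  57  56  47
  103 166 161 130  69  75 122 119]
 [ 55  52  53  41  30  37  71 106 102  99  99  97  97  97  97  97  95 106
  133 155 158 123  69  31  74 120]
 [ 50  50  54  42  49  62 114 162 158 154 152 151 151 152 154 155 155 153
  148 158 139  65  36  40  79 118]
 [ 24  19  27  30  40  43  53  60  62  73  80  77  77  75  72  82  78  78
   79  80  62  35  39  82 121 114]
 [ 45  22 
[... 1581 characters left out ...]
5  64  66  66  62  65  68  65  64  63]
 [115  45  55  62  61  66  64  64  64  63  65  66  65  67  65  61]
 [114  46  52  56  48  53  64  61  63  64  61  61  60  63  63  63]
 [113  46  53  53  44  53  51  51  50  51  54  57  56  56  56  57]
 [112  45  53  59  49  42  52  50  51  51  57  58  56  53  55  58]
 [ 94  42  56  64  54  54  61  62  60  61  61  62  60  59  61  60]
 [116  50  59  65  64  62  63  61  61  62  59  62  63  63  62  60]
 [114  49  59  62  63  63  62  62  62  59  59  61  61  61  63  57]]
169 197.7 [ 0.10805391  0.0141505  -0.001     ]
169 198 [ 0.10917774  0.01414208 -0.001     ]
169.4 197.7 [ 0.10654398  0.0141605  -0.001     ]
169.4 198 [ 0.10766782  0.01415209 -0.001     ]
```

```bash
python3 -m creep '[[[0,0.05,-0.5,0],[0,0.05,-0.5,0],[0,0,-0.4,0],[0,0,0,0],[0,0,0,0]]]';  python3 need.py .597 -.064 .05; python3 look.py 6 side top
cat > cmp.py <<'E'
import cv2,numpy as np,sys
a=sys.argv[1]
i=np.clip(cv2.imread(f'pics/top{a}.png')[180:210,278:308].astype(float)*2.4,0,255).astype(np.uint8)
j=np.clip(cv2.imread(f'pics/side{a}.png')[210:240,255:290].astype(float)*2,0,255).astype(np.uint8)
cv2.imwrite(f'pics/cmp{a}.png',np.hstack([cv2.resize(i,(360,420),interpolation=0),cv2.resize(j,(420,420),interpolation=0)]))
k=cv2.imread(f'pics/top{a}.png').astype(int).sum(2)//3
print(k[190:204,286:300])
E
python3 cmp.py 6
```

```text
t: 8.35
tcp_pos: [0.4919, -0.0624, 0.0515]
ee_rot: [-0.498, 0.497, -0.502, 0.503]
wrist_force: [5.3, -0.0, 1.2]
width: 0.0299
t 8.35 tcp [ 0.4919 -0.0624  0.0515] F [ 5.3 -0.   1.2] w 0.0299
[[-0.009, 0.003, 1.0], [-1.0, 0.0, -0.009], [-0.0, -1.0, 0.003]]
turn options [0.0029, -3.1387] shift cm tool axes [ 0.06  0.18 10.51] world [ 0.1051 -0.0016 -0.0015] joint7 0.3336478879257016
side bar_pointer 0.6 270.8 228.9 [ 0.4877 -0.1494  0.045 ]
side mark_line 0.4 272.7 229.6 [ 0.4905 -0.1552  0.046 ]
side grip 0.49 259.3 207.2 [ 0.4886 -0.0721  0.066 ]
side lever_tab 0.45 255.2 198.6 [ 0.4966 -0.0259  0.064 ]
[[32 33 34 31 33 28 44 62 61 58 58 61 61 58]
 [32 31 31 34 30 16 46 63 59 58 58 56 58 59]
 [31 31 32 35 30 12 39 60 59 57 58 58 57 55]
 [32 31 30 38 25  8 42 66 62 59 61 63 61 60]
 [30 30 32 25  9  6 45 68 62 60 62 63 63 63]
 [32 35 35 35 11  9 45 69 65 65 67 63 64 64]
 [36 35 30 16  7 26 57 65 63 65 64 62 63 62]
 [38 38 32  0  4 39 59 51 60 60 59 58 57 60]
 [41 42 34 15 13 46 57 50 49 49 47 50 51 55]
 [42 36 18  6 32 56 49 41 50 49 49 53 52 52]
 [43 34  4  2 38 64 52 50 59 60 59 59 59 59]
 [48 34  2 11 43 64 60 62 59 60 61 61 61 59]
 [38 20  4 30 56 62 61 59 57 60 58 59 57 60]
 [39  4 12 41 62 63 57 58 60 59 58 61 59 61]]
```

View pics/cmp6.png

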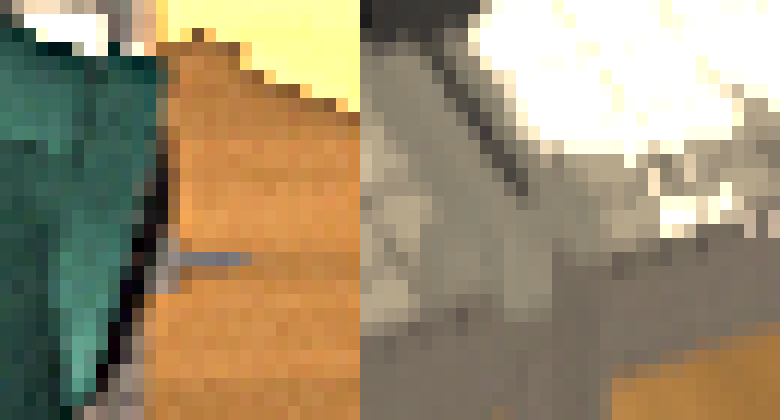

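```bash
python3 -m creep '[[[0,0,-0.12,0],[0,0,0,0],[0,0,0,0]]]';  python3 need.py .4906 -.064 .05; python3 look.py 7 side top; python3 cmp.py 7
```

```text
t: 9.15
tcp_pos: [0.4908, -0.0624, 0.0515]
ee_rot: [-0.498, 0.497, -0.502, 0.503]
wrist_force: [4.9, -0.3, 5.0]
width: 0.0299
t 9.15 tcp [ 0.4908 -0.0624  0.0515] F [ 4.9 -0.3  5. ] w 0.0299
[[-0.009, 0.003, 1.0], [-1.0, 0.0, -0.009], [-0.0, -1.0, 0.003]]
turn options [0.003, -3.1386] shift cm tool axes [ 0.16  0.15 -0.01] world [-0.0002 -0.0016 -0.0015] joint7 0.3338197615904576
side bar_pointer 0.83 271.5 223.1 [ 0.5005 -0.1271  0.045 ]
side mark_line 0.5 272.8 229.6 [ 0.4907 -0.1554  0.046 ]
side grip 0.68 258.4 205.6 [ 0.4896 -0.064   0.066 ]
side lever_tab 0.62 255.6 198.4 [ 0.4981 -0.0255  0.064 ]
[[32 34 30 31 32 33 45 61 58 60 58 57 58 60]
 [29 32 29 32 35 26 45 61 58 59 59 60 60 59]
 [30 32 29 37 31 15 37 62 58 57 58 59 59 57]
 [30 29 31 30 20  7 40 66 60 58 60 60 60 58]
 [32 29 31 34 25 10 45 68 62 64 62 64 62 63]
 [32 32 34 32 12  8 44 69 66 63 63 63 61 63]
 [33 33 35 29  0 25 57 66 65 64 61 63 63 61]
 [35 35 38 27  5 24 44 53 61 59 59 59 60 59]
 [38 42 30  4 15 40 54 51 49 49 50 49 54 54]
 [42 44 35  2 31 61 52 39 49 50 51 53 55 54]
 [41 32 10  3 30 57 54 50 60 60 58 59 59 55]
 [46 33  2 11 41 63 63 59 59 60 58 62 59 60]
 [44 22  3 26 57 63 62 58 59 60 63 60 58 61]
 [37 14  4 37 62 63 60 60 59 57 60 57 60 57]]
```

View pics/side7z.png

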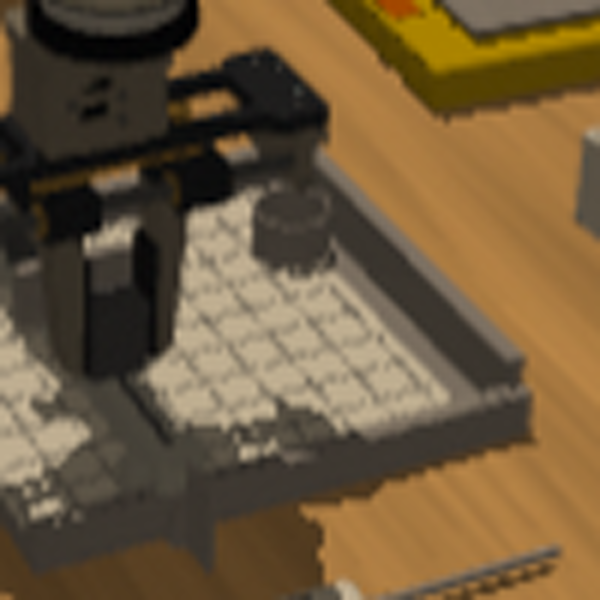

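View pics/cmp7.png

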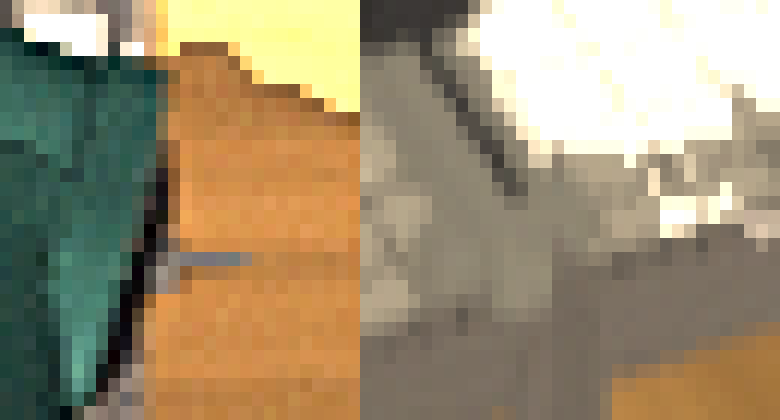

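Run:
```python
from h import *
c=ctrl.capture('side');t=ctrl.capture('top')
for a in[(260.9,213.1),(267.6,222.7)]: print('groove',onz(c,*a,.045))
print('mark top cam',onz(t,296,198.25,.046), 'ptr',onz(t,292,169.3,.045), 'finends',onz(t,293.2,198.4,.046),onz(t,298.6,198.4,.046))
yi,yo=-.143,-.167
for mx in (.486,.488,.490,.492):
    print(mx,[np.round(proj(c,np.array(X)),1).tolist() for X in [(mx-.0015,yi,.046),(mx+.0015,yi,.046),(mx-.0015,yo,.046),(mx+.0015,yo,.046),(mx-.0015,yo,0),(mx,yi+.002,.045)]])
for n in('side0','side6','side7'):
    k=cv2.imread(f'pics/{n}.png').astype(int).sum(2)//3
    print(n);print(k[222:252:1,264:282])
```

```text
groove [ 0.49323814 -0.07324627  0.045     ]
groove [ 0.49153836 -0.12111601  0.045     ]
mark top cam [ 0.49028605 -0.16020755  0.046     ] ptr [ 0.5992678  -0.14606499  0.045     ] finends [ 0.48975205 -0.14972744  0.046     ] [ 0.4896984  -0.16992965  0.046     ]
0.486 [[268.7, 227.6], [269.7, 227.3], [272.6, 232.7], [273.6, 232.4], [272.2, 245.9], [268.9, 227.3]]
0.488 [[269.4, 227.4], [270.4, 227.1], [273.3, 232.5], [274.3, 232.2], [272.9, 245.7], [269.6, 227.1]]
0.49 [[270.0, 227.2], [271.1, 226.9], [273.9, 232.3], [275.0, 232.0], [273.5, 245.5], [270.2, 226.9]]
0.492 [[270.7, 227.0], [271.7, 226.7], [274.6, 232.1], [275.6, 231.8], [274.2, 245.4], [270.9, 226.7]]
side0
[[142 157 158 158 158 158 158 140 148 158 158 158 158 158 142 144 119 128]
 [141 157 158 159 158 158 158 158 148 138 141 135 148 138 138 143 138 138]
 [120 147 158 158 158 158 150 138 148 103 117 130 147 136 157 158 158 158]
 [140 138 157 142 145 142 134 135 147 128 119 148 158 158 158 158 158 152]
 [138 138 132 139 143 139 143 152 158 158 139 138 158 158 147 146 136 127]
 [135 147 111 139 157 158 159 122 145 157
[... 5648 characters left out ...]
 65  65  66  64  64  62]
 [ 62  62  62  63  63  62  61  59  58  52  54  58  65  65  66  65  65  63]
 [ 63  61  63  62  62  63  61  61  59  57  54  57  63  65  66  66  65  64]
 [ 63  62  61  62  62  63  64  62  60  59  56  57  61  64  66  66  65  65]
 [ 63  63  62  62  62  62  63  64  62  60  57  59  59  62  65  65  66  64]
 [ 63  62  62  63  61  62  63  63  62  61  60  58  58  60  63  64  64  65]
 [ 62  62  63  63  62  62  61  63  63  62  61  59  58  58  60  63  65  65]
 [ 61  63  62  63  63  61  62  62  63  63  62  60  59  58  59  61  63  65]
 [ 59  61  62  62  62  61  61  61  61  63  63  61  59  58  59  59  63  65]
 [ 57  59  60  62  62  62  61  61  61  62  64  63  61  60  60  64  70  76]]
```

Both cameras now put the pointer within about 0.5 mm of the mark: the side view has the groove line extrapolating to x≈0.4917 with the fin at ≈0.4912, and the top view has 0.4908 against 0.4903. Next is the sideways slide.

```bash
python3 -m creep '[[[-0.6,0,0,0],[-0.7,0,0,0],[-0.7,0,0,0],[-0.5,0,0,0],[0,0,0,0]]]';  python3 need.py .491 -.0 .05; python3 look.py 8 side top
```

```text
t: 10.25
tcp_pos: [0.4911, -0.0366, 0.0514]
ee_rot: [-0.499, 0.497, -0.502, 0.503]
wrist_force: [5.8, 1.1, 5.5]
width: 0.0297
t 10.25 tcp [ 0.4911 -0.0366  0.0514] F [5.8 1.1 5.5] w 0.0297
[[-0.008, 0.003, 1.0], [-1.0, 0.0, -0.008], [-0.0, -1.0, 0.003]]
turn options [0.0039, -3.1377] shift cm tool axes [-3.66  0.15 -0.04] world [-0.0001  0.0366 -0.0014] joint7 0.2821178752622322
side bar_pointer 0.98 274.9 228.8 [ 0.498  -0.1534  0.045 ]
side mark_line 0.53 272.5 229.4 [ 0.4903 -0.1543  0.046 ]
side grip 0.59 256.2 200.5 [ 0.4942 -0.0385  0.066 ]
side lever_tab 0.51 255.9 197.6 [ 0.5006 -0.0221  0.064 ]
top bar_pointer 0.48 290.6 195.5 [ 0.5007 -0.1402  0.045 ]
top grip 0.2 375.8 158.8 [ 0.635  -0.4545  0.066 ]
```

View pics/side8z.png

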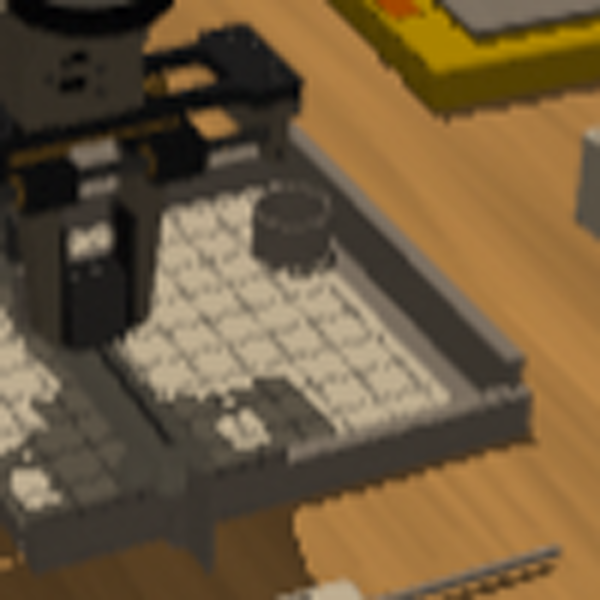

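```bash
python3 cmp.py 8
```

```text
[[47 47 52 51 59 59 59 60 63 62 58 60 59 61]
 [47 48 57 53 59 59 59 58 59 58 60 60 59 59]
 [46 46 55 55 57 56 57 58 58 56 56 58 55 55]
 [55 52 55 56 59 63 61 62 59 59 60 62 60 62]
 [61 53 54 56 60 61 66 62 66 62 61 61 64 62]
 [60 51 50 54 62 65 65 62 64 67 64 63 65 62]
 [69 72 70 72 65 53 57 62 66 61 64 63 61 61]
 [67 65 69 66 65 60 49 51 61 60 61 58 60 60]
 [14 34 58 67 69 62 48 50 52 47 48 49 53 58]
 [56 62 70 71 67 67 50 40 47 50 50 52 57 53]
 [71 72 71 69 71 63 52 50 57 57 59 61 58 59]
 [55 50 48 47 54 63 60 61 62 60 62 62 60 61]
 [65 57 54 57 58 60 60 62 60 60 60 61 60 59]
 [67 59 54 54 59 61 56 57 59 59 59 57 59 57]]
```

View pics/cmp8.png

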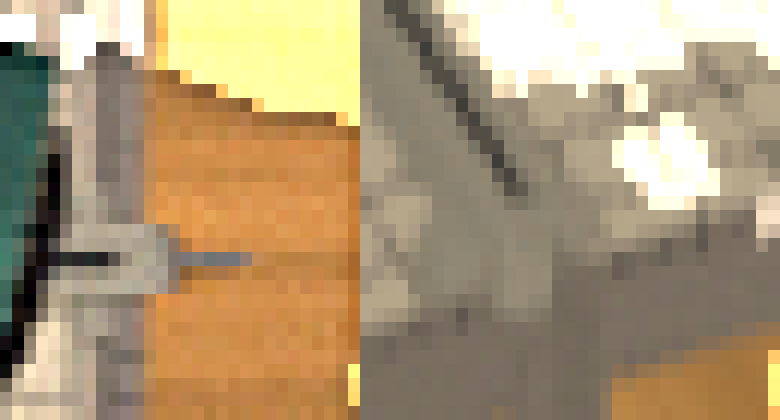

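Top view, 2.4x brightened: the bar spans rows 196–200 with its groove at row 198, and the fin is at rows 198–199, so they're aligned to about 0.5 mm. I'll continue the slide.

```bash
python3 -m creep '[[[-0.5,0,-0.04,0],[-0.5,0,0,0],[-0.5,0,0,0],[-0.5,0,0,0],[-0.4,0,0,0]]]'; python3 -m creep '[[[0,0,0,0],[0,0,0,0]]]'; python3 need.py .491 -.0 .05
python3 -m creep '[[[-0.2,0,0,0],[-0.2,0,0,0],[0,0,0,0]]]';python3 need.py .491 -.0 .05; python3 look.py 9 side top; python3 cmp.py 9
```

```text
t: 11.25
tcp_pos: [0.4909, -0.0147, 0.0515]
ee_rot: [-0.498, 0.497, -0.501, 0.504]
wrist_force: [5.5, -4.1, 5.0]
width: 0.0295
t: 11.45
tcp_pos: [0.4908, -0.0139, 0.0514]
ee_rot: [-0.498, 0.497, -0.502, 0.503]
wrist_force: [4.9, -2.4, 5.0]
width: 0.0296
t 11.45 tcp [ 0.4908 -0.0139  0.0514] F [ 4.9 -2.4  5. ] w 0.0296
[[-0.009, 0.003, 1.0], [-1.0, -0.001, -0.009], [0.001, -1.0, 0.003]]
turn options [0.0026, -3.139] shift cm tool axes [-1.39  0.14  0.  ] world [ 0.0002  0.0139 -0.0014] joint7 0.2328559551842297
t: 11.75
tcp_pos: [0.4909, -0.0105, 0.0514]
ee_rot: [-0.498, 0.497, -0.501, 0.503]
wrist_force: [5.6, -2.7, 4.3]
width: 0.0298
t 11.75 tcp [ 0.4909 -0.0105  0.0514] F [ 5.6 -2.7  4.3] w 0.0298
[[-0.01, 0.003, 1.0], [-1.0, -0.001, -0.01], [0.001, -1.0, 0.003]]
turn options [0.0023, -3.1393] shift cm tool axes [-1.05  0.14 -0.  ] world [ 0.0001  0.0105 -0.0014] joint7 0.22451339169104595
side bar_pointer 0.7 273.5 226.9 [ 0.4982 -0.1445  0.045 ]
side mark_line 0.55 270.3 226.3 [ 0.4908 -0.1397  0.046 ]
side grip 0.68 394.4 304.9 [ 0.6044 -0.5226  0.066 ]
side lever_tab 0.6 252.9 192.5 [0.5033 0.0059 0.064 ]
top bar_pointer 0.59 289.6 197.7 [ 0.4925 -0.1363  0.045 ]
top mark_line 0.41 310.5 184.4 [ 0.5421 -0.2148  0.046 ]
top lever_tab 0.74 139.0 232.0 [0.3671 0.4199 0.064 ]
[[46 47 53 49 61 60 61 58 61 58 59 61 59 57]
 [45 51 55 54 58 58 55 61 58 61 60 60 61 60]
 [44 48 54 57 57 59 57 56 58 57 56 57 57 58]
 [54 48 56 56 61 62 62 62 59 61 60 60 61 60]
 [62 52 54 56 59 64 65 64 62 63 63 64 63 63]
 [60 51 49 51 63 64 64 62 65 65 64 66 63 62]
 [75 72 74 75 64 46 59 65 66 64 63 63 64 65]
 [65 67 67 66 65 61 48 53 60 60 59 59 62 61]
 [27 39 61 66 67 59 47 51 49 48 48 49 52 53]
 [55 63 68 69 67 62 50 40 48 53 50 53 54 55]
 [69 68 69 72 71 63 51 50 61 59 58 60 58 61]
 [54 48 49 50 54 58 61 60 60 60 61 58 60 60]
 [66 55 54 55 57 60 62 61 61 60 60 62 60 58]
 [65 59 53 55 60 59 59 59 59 59 57 59 60 58]]
```

View pics/cmp9.png

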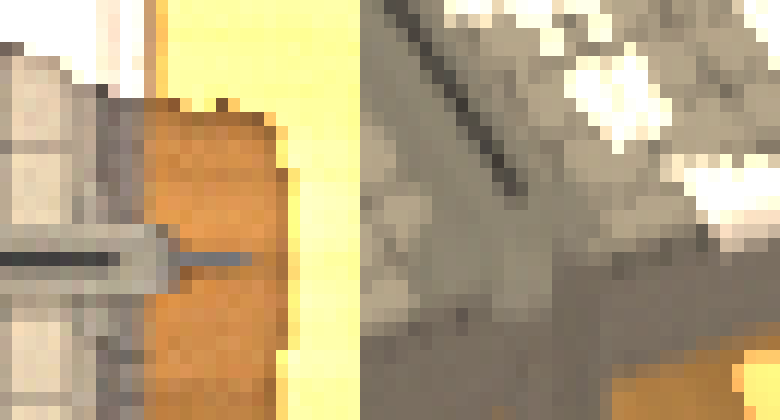

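Run:
```python
import cv2
i=cv2.imread('pics/side9.png')[150:240,200:320]
cv2.imwrite('pics/s9.png',cv2.resize(i,None,fx=6,fy=6,interpolation=2))
i=cv2.imread('pics/top9.png')[150:225,200:310]
cv2.imwrite('pics/t9.png',cv2.resize(i,None,fx=6,fy=6,interpolation=2))
```

```text
(no output)
```

View pics/s9.png

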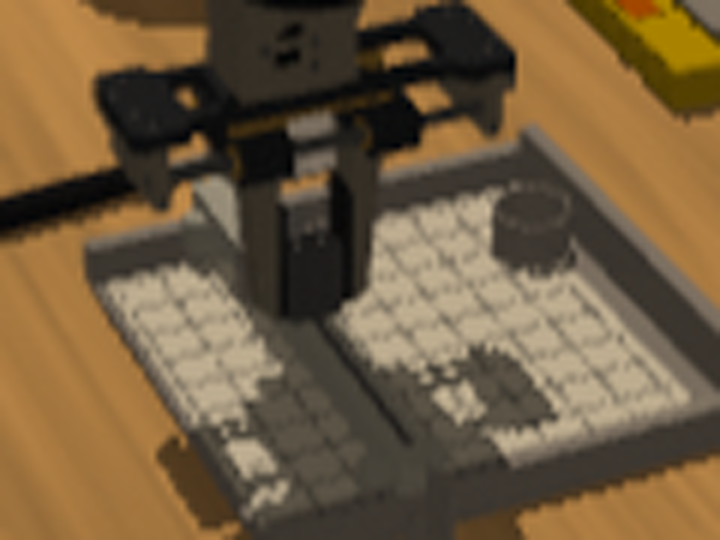

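View pics/t9.png

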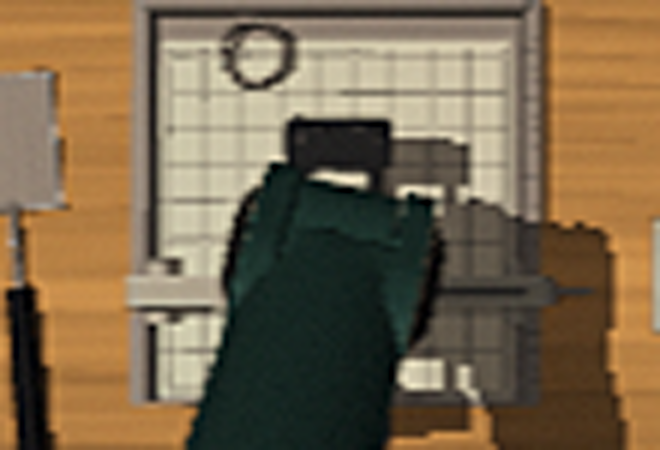

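The lever is moving (about 2.7 N), and the bar is still aligned (groove row 198, fin rows 198–199). I'll continue in small steps until the force rises at the stop.

```bash
python3 -m creep '[[[-0.2,0,0,0],[-0.2,0,0,0],[0,0,0,0]]]'
python3 -m creep '[[[-0.2,0,0,0],[-0.2,0,0,0],[0,0,0,0]]]'
```

```text
t: 12.55
tcp_pos: [0.491, -0.0065, 0.0515]
ee_rot: [-0.498, 0.497, -0.501, 0.503]
wrist_force: [4.6, -2.6, 6.0]
width: 0.0301
t: 12.85
tcp_pos: [0.491, -0.0025, 0.0514]
ee_rot: [-0.498, 0.497, -0.501, 0.503]
wrist_force: [5.2, -3.2, 5.6]
width: 0.0297
```

```bash
python3 -m creep '[[[-0.2,0,0,0],[0,0,0,0],[0,0,0,0]]]'
python3 -m creep '[[[-0.2,0,0,0],[0,0,0,0],[0,0,0,0]]]'
python3 -m creep '[[[-0.15,0,0,0],[0,0,0,0],[0,0,0,0]]]'
```

```text
t: 13.15
tcp_pos: [0.491, -0.0025, 0.0514]
ee_rot: [-0.497, 0.497, -0.501, 0.504]
wrist_force: [5.0, -8.0, 5.7]
width: 0.0299
t: 13.45
tcp_pos: [0.491, -0.0024, 0.0515]
ee_rot: [-0.497, 0.497, -0.501, 0.505]
wrist_force: [5.2, -11.3, 5.3]
width: 0.0299
t: 13.75
tcp_pos: [0.4911, -0.0024, 0.0515]
ee_rot: [-0.496, 0.497, -0.501, 0.506]
wrist_force: [4.8, -16.6, 6.1]
width: 0.0301
```

```bash
python3 -m creep '[[[0.2,0,0,0],[0,0,0,0],[0,0,0,0]]]'; python3 need.py .491 0 .05;python3 look.py 10 side top; python3 cmp.py 10
python3 - <<'E'
import cv2
i=cv2.imread('pics/side10.png')[150:240,200:320]
cv2.imwrite('pics/s10.png',cv2.resize(i,None,fx=6,fy=6,interpolation=2))
i=cv2.imread('pics/top10.png')[150:225,190:320]
cv2.imwrite('pics/t10.png',cv2.resize(i,None,fx=6,fy=6,interpolation=2))
E
```

```text
t: 14.05
tcp_pos: [0.491, -0.0024, 0.0515]
ee_rot: [-0.497, 0.497, -0.501, 0.505]
wrist_force: [5.4, -11.0, 5.7]
width: 0.0296
t 14.05 tcp [ 0.491  -0.0024  0.0515] F [  5.4 -11.    5.7] w 0.0296
[[-0.012, 0.003, 1.0], [-1.0, -0.004, -0.012], [0.004, -1.0, 0.003]]
turn options [-0.0001, 3.1415] shift cm tool axes [-0.24  0.15 -0.01] world [-0.      0.0024 -0.0015] joint7 0.20112266086532732
side bar_pointer 0.78 273.4 226.8 [ 0.4981 -0.1439  0.045 ]
side mark_line 0.5 272.6 227.0 [ 0.4952 -0.1449  0.046 ]
side grip 0.45 249.7 195.1 [ 0.4882 -0.0057  0.066 ]
side lever_tab 0.45 250.5 195.4 [ 0.4909 -0.0054  0.064 ]
top bar_pointer 0.75 289.8 197.4 [ 0.4935 -0.1371  0.045 ]
[[ 48  50  50  51  59  58  60  56  61  60  60  54 104 147]
 [ 44  51  57  57  58  57  58  59  57  61  56  55  48  97]
 [ 45  47  55  56  56  58  58  57  56  56  56  55  48  96]
 [ 56  51  53  57  58  61  61  61  60  59  61  62  52 104]
 [ 59  51  53  59  60  66  65  63  65  64  62  62  54 106]
 [ 61  54  50  51  63  66  63  65  64  63  65  64  55 109]
 [ 74  74  73  79  66  50  59  65  64  63  61  61  54 105]
 [ 66  66  66  68  66  59  47  50  62  61  58  60  59  49]
 [ 26  40  60  68  68  61  50  50  51  50  45  83 106  62]
 [ 55  62  69  69  66  65  49  41  52  49  48  49  51  45]
 [ 70  69  69  70  71  62  52  50  60  59  56  59  53  51]
 [ 55  49  49  50  56  61  61  59  60  61  61  63  57 106]
 [ 63  56  54  56  58  61  59  58  63  61  62  59  57  48]
 [ 66  57  57  57  60  59  60  58  58  59  60  57  56  52]]
```

View pics/s10.png

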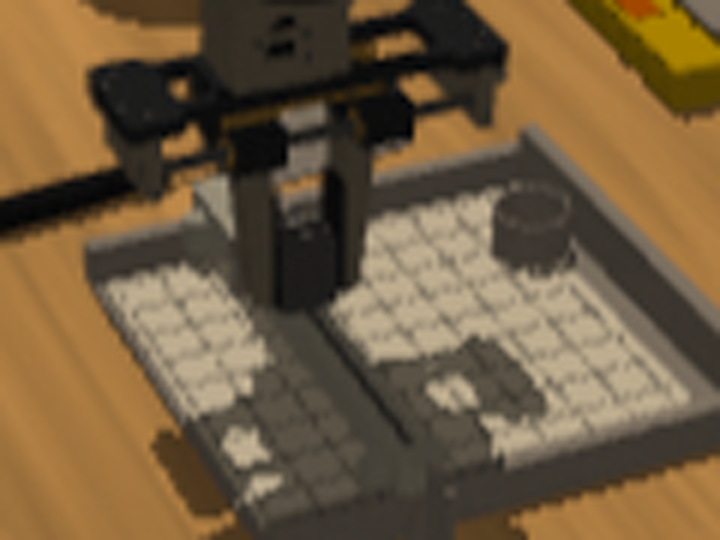

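View pics/t10.png

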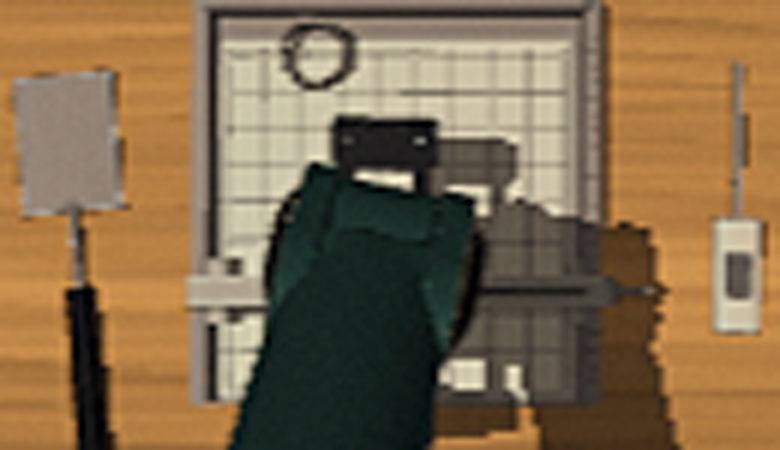

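View pics/cmp10.png

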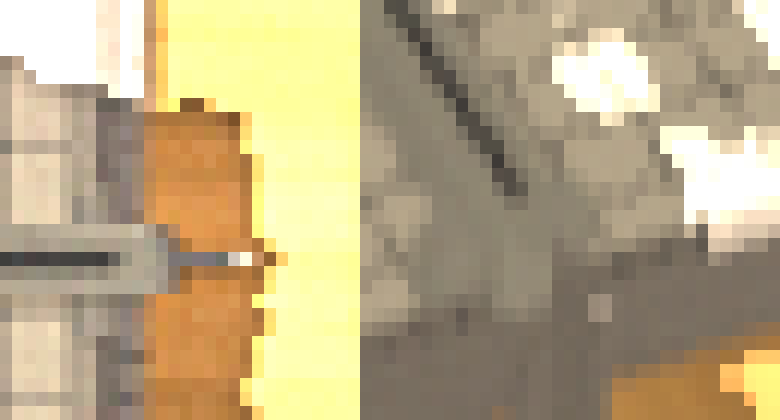

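```bash
python3 -m creep '[[[0,0,0,0],[0,0,0,0],[0,0,0,0],[0,0,0,0],[0,0,0,0]]]'
python3 - <<'E'
from h import *
print(ctrl.sign_off())
E
```

```text
t: 15.05
tcp_pos: [0.4911, -0.0025, 0.0515]
ee_rot: [-0.497, 0.497, -0.501, 0.505]
wrist_force: [4.6, -12.0, 5.7]
width: 0.0295
the job is handed in; nothing more can be done
None
```

I pulled the bar out about 108 mm to the mark, then slid the grip about 61 mm along the bar. That pushed the lever until it met a hard stop. I handed the job in at about 15 s, still holding the block with the grip set to 35 N.

- **Bar at the mark:** In the last top picture the bar's groove and the fin's sunlit top edge both fall on row 198. Just before the slide, the side view agreed to about 0.5 mm. The network's own pointer points were noisier: in the last side picture its pointer point is 3 mm from its mark point, and other readings were up to 10 mm off. I relied on the pixel rows instead.
- **Lever closed:** I inferred this, because the gripper hid the tab in both pictures. The push ran at about 3 N while the lever moved. It then rose to 16.6 N with no further movement, and I backed it off to about 11–12 N. The travel matches the measured gap of about 30 mm plus the lever's 30 mm stroke. I could not fully rule out that the grip reached its own end stop.
- **Hold:** The pose stayed steady over the last half second, with the spring pulling about 5 N.
- **Utensils:** The cutter, spatula and thermometer look unmoved in the last pictures. I did not check the bowl, jar, cup and mould again, but the arm met no contact force on its way to the frame.

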